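# Index the depth dial of a key-code machine to the red clip and lock it

### The job

Set the key-cutting machine for its next cut: slide the green dial lock out, click the yellow thumb lever one notch at a time until the white line on the depth dial points at the red clip, then slide the lock fully home again. Turn the dial only with the lever, feel for its end stop and never force it, and leave the things around the machine where they are.

Things in the scene. Friction and masses are not known exactly. Their poses are not given: they have to be found in the camera images.
- machine: Blue bench key-code machine, fixed, base plate 260 (x) by 340 (y) mm with its top at z 45. Origin: centre of its underside; z up, -x is the front with the lever, towards the robot. The depth dial's upright axis is at x -25, y -35. Rear motor (x above 35) reaches z 140, key vise (x 0 to 60, y 65 to 150) z 112. A low pawl housing on the dial's left front (z up to 67) has to be cleared.
- dial: Black round depth dial, 80 mm across, z 72 to 88 above the bench, on the machine. Origin on its axis at bench height, z up. Each full stroke of the lever turns it 30 degrees counter-clockwise from above, with a click; a ratchet keeps it from turning back. Locked while the lock is home. Do not touch it.
- dial_line (a point): A point at height 86, 50 mm from the dial's axis, straight out along the broad white line on the dial's face (the line itself ends at 37.5 mm). It turns with the dial; when the dial is set it lies on the red clip. At the start it is at -60 degrees (from the machine's x, counter-clockwise).
- clip_red: Red clip, 9 mm across, 11 high, seated at z 78 on the bezel arc round the dial's rear left, 50 mm from the axis; origin at its foot. It sits at 0, 30 or 60 degrees (from the machine's x about the dial axis, counter-clockwise), black clips at the other two: the dial starts 2 to 4 clicks short of it.
- lever: Index lever on the dial's axle, pointing to the machine's front; origin on the axle at bench height. A steel arm (7 wide, z 63 to 69) with an upright yellow paddle (20 radial, 7.5 thick, z 63 to 95). It turns counter-clockwise: the paddle is pushed from its +y side towards the machine's -y, and springs back when let go. It bears a push of up to 18 N, no more.
- lever_pad (a point): Middle of the yellow paddle, z 80, 85 mm from the dial's axis; at rest about 32 mm to +y and 79 mm to -x of the axis. Free play before the pawl bites (3 to 4 N) is 3 to 19 degrees, set differently each time and not to be seen; then 26 degrees that take 4 to 9 N, a click (the push drops by about 2 N), and a hard stop 1 to 4 mm later, 30 to 46 degrees (44 to 66 mm) from rest. It must spring right back between clicks.
- lock: Dial lock: a steel bolt sliding along the machine's y through a guide, with a green tab; origin on the dial's axis at bench height when home. It stays where it is put (about 2.5 N of friction). Out is towards the machine's -y, 11 mm of travel between hard stops; the bolt is clear of the dial after 6 mm. It goes home only when the dial sits in a notch.
- lock_tab (a point): Middle of the upper part of the lock's green tab (14 along x, 10 along y, z 68 to 98), at z 88. When home it is 92 mm to -y of the dial's axis (machine x -25, y -127), when out 103 mm. On the dial's side of the tab the bolt's guide (26 along x, z up to 84) begins 20 mm away, the dial 47 mm; the other sides are open.
- spray_can: Dark spray can with a pink band, 52 across, 160 high, loose, standing left of the machine. Origin: centre of its foot. Leave it.
- cylinder_a: Nickel lock cylinder, 29 across, 34 high, loose, standing before the machine. Leave it.
- cylinder_b: Second nickel lock cylinder, 29 across, 34 high, loose, before the machine. Leave it.
- pin_tray: Black open pin tray, 100 by 130, 22 high, loose, right of the machine. Leave it.

How it is judged:
On the way, in this order (a step that is already met when the one before it is completed fails the run):
1. the lock is drawn out, clear of the dial (y of lock_tab in the frame of machine below -0.134 m), for 0.2 s.
2. the dial has been clicked round until its white line is at the red clip (horizontal distance between dial_line and clip_red below 0.005 m), for 0.2 s.
3. the lock is home with the dial at the red clip (horizontal distance between dial_line and clip_red below 0.005 m and y of lock_tab in the frame of machine above -0.129 m), for 0.2 s.
At the end, for the whole second after the job is handed in: the white line stands at the red clip (dial_line within 5 mm of the clip, seen from above), the lock is home to within 2 mm, the dial and the lever are at rest and let go (all of step 3 and angular speed of each of dial, lever below 0.1 rad/s); the robot touches nothing.
It fails at once if the lever is pushed with more than 18 N (contact force between any of the fingers, the arm and lever above 18 N).
It fails at once if the dial is touched with more than 1 N (contact force between any of the fingers, the arm and dial above 1 N).
It fails at once if a thing beside the machine is moved by more than 15 mm or tipped (distance of any of spray_can, cylinder_a, cylinder_b, pin_tray from where it was at the start of the episode above 0.015 m or angle between any of spray_can, cylinder_a, cylinder_b, pin_tray's own z axis and vertical above 0.3 rad).
It also fails if it takes over 72 s, if anything falls off the work surface, if the arm or the gripper's body presses on something with over 40 N, if the wrist force passes 120 N, or if a joint passes its speed limit or range.

### The arm

A 6-joint arm with a two-finger parallel gripper is mounted at the origin on the work surface. World frame = base frame: x ahead of the robot, y to its left, z up, the work surface at z = 0. Lengths are in m, angles in rad, forces in N, time in s.
With the tool pointing down it reaches from about 0.2 to 0.875 m from the base axis. Payload 3.4 kg.
Tool frame: the origin (TCP) lies between the finger pads; the fingertips stand 17 mm ahead of it and the grasp point (between the pads) lies 2 mm behind it; z points along the fingers, y is the line along which they close (so a half turn about z gives the same grasp; the last joint's range is limited). The gripper opens to 94 mm and grips with 3 to 60 N. Pads are 16 mm wide; open, the fingers measure 119 mm over their backs; the gripper's body (75 mm by 177 mm) begins 78 mm behind the grasp point.
Start: joints at [-1.465, 0.276, 1.505, -0, 1.361, -0.121], TCP at [0.129, -0.56, 0.222] pointing down, gripper open.
Joint ranges: [-2.89, 2.89], [-0.75, 2.08], [0.22, 2.7], [-1.18, 4.32], [0.11, 2.71], [-2.7, 2.7]. Speed limits (rad/s): [2.57, 2.57, 3.14, 3.14, 3.14, 3.14].

### API

Orientations are given as a unit quaternion [x, y, z, w].
In Python, from rig import * gives the robot as it stands.
- The arm moves only by the tool play_rows, never from a script. Its argument "plan" is one flat list of numbers, 7 for each row, row after row: the turn, a rotation vector about the tool's x, y, z in rad, then the shift along the tool's x, y, z in cm, then the closure, from 0 (fully open) to 1 (shut). A call has 1 to 12 rows; each row shifts and turns the commanded pose from where the row before left it, along the tool's axes as they then stand; what a row does not reach is not made up. A row lasts 1/8 s, in which the tool goes at most 62.5 mm and 10.7 degrees, less where a joint would pass 70% of its speed; a pose out of reach is approached as far as the arm can. A call is refused whole if a number of a shift passes 6.25 or a number of a turn 0.188, either way. A call with a gripper value outside its range is refused whole. The fingers move at their own pace and stop on an object; "squeeze" is the grip in N (left out, the last holds). Time passes only in rows, so rows that do not move let the fingers close. It gives the time, the measured TCP pose, the force, the opening and the grip force at its end, in the units of the state.
- state(): the state, without advancing time (a new reading comes with each control period).
- snapshot(name): name is "side" or "top"; returns (picture, depth): 480x640x3 uint8, red, green, blue; 480x640 float32, m along the optical axis (not along the pixel's ray), 0 where there is no reading.
- camera_info(name): a dict with "mtx" (3x3 intrinsics, pixels), "camera_from_world" (4x4, takes a point from world to camera coordinates). Camera axes: x right, y down, z forward; pixel columns grow to the right and rows downward; lengths in m; the calibration is good to about 2 mm. A picture is of the moment at which its call begins. camera_info takes no time and is no camera call.
- hand_in(): hands the job in; it is judged then, once.
The state is a dict: "time_s": time; "joint_positions": joint angles; "qvel": joint speeds; "joint_torque": joint torques, N m; "tool_pos": TCP position; "tcp_rot": TCP orientation; "wrist_force": force on the tool from outside, world axes, zero at the start; "ft_torque": the same for the moment, N m; "grip_width": opening from 0.0 (shut) to 1.0 (fully open); "grip_force": force on a finger pad.
Only numpy, scipy, OpenCV 4.12 (cv2) and the standard library are available. Lean on these libraries where they do the work, as an engineer would, in place of code of your own. Each camera call takes 0.05 s, during which the arm holds its last target. There are 200 camera calls.

## Working session

There is one attempt and no reset: what is moved stays moved. The work goes in short steps, Python scripts to look and compute and a tool call to move; the robot and the scene stay as the last step left them, time stands still between calls to the robot, and variables do not carry over. Pictures are saved under pics/ and viewed, at most 10 in all, crops included, and the job is handed in when it is done.

Besides the shell and the picture viewer there is one more tool, called after "Emit:" in YAML: its name, and indented under it one key for each argument. play_rows: Moves the arm, as the interface text tells. Its arguments: {"type":"object","properties":{"plan":{"type":"array","items":{"type":"number"}},"squeeze":{"type":"number"}},"required":["plan"]}

```bash
mkdir -p pics; ls
python3 - <<'E'
from rig import *
import cv2,numpy as np
for n in("top","side"):
    p,d=snapshot(n); cv2.imwrite(f"pics/{n}0.png",p[:,:,::-1]); np.savez(f"{n}0.npz",p=p,d=d)
    c=camera_info(n); print(n,np.round(c["mtx"],1).tolist(),np.round(c["camera_from_world"],3).tolist())
s=state(); print(s)
E
```

```text
pics
top [[606.5, 0.0, 324.8], [0.0, 606.5, 242.4], [0.0, 0.0, 1.0]] [[-0.001, -1.0, 0.005, 0.04], [-0.99, 0.001, -0.14, 0.566], [0.14, -0.005, -0.99, 1.286], [0.0, 0.0, 0.0, 1.0]]
side [[581.1, 0.0, 323.6], [0.0, 581.1, 245.5], [0.0, 0.0, 1.0]] [[-0.719, -0.695, -0.015, 0.414], [-0.383, 0.415, -0.825, 0.259], [0.58, -0.587, -0.565, 0.769], [0.0, 0.0, 0.0, 1.0]]
{'time_s': 0.1, 'joint_positions': array([-1.46499929e+00,  2.76531862e-01,  1.50594768e+00,  2.75353072e-06,
        1.36068968e+00, -1.21005850e-01]), 'qvel': array([-9.15452335e-04, -1.44523714e-03, -3.07442769e-03, -7.25461965e-04,
        5.44678784e-05, -1.30131112e-03]), 'joint_torque': array([ 1.58834402e-03, -4.05455232e+01, -2.37780583e+01,  7.02493242e-02,
        2.99186481e-02, -4.30335353e-05]), 'tool_pos': array([ 0.12924104, -0.55982509,  0.2217146 ]), 'tcp_rot': array([ 9.93576668e-01,  1.13158224e-01,  7.34057604e-06, -7.88248252e-04]), 'wrist_force': array([ 0.34664047, -0.17304536, -1.60877665]), 'ft_torque': array([-0.00690101,  0.01066507, -0.02742939]), 'grip_force': 0.0, 'grip_width': 0.9979397210032213}
```

View pics/top0.png

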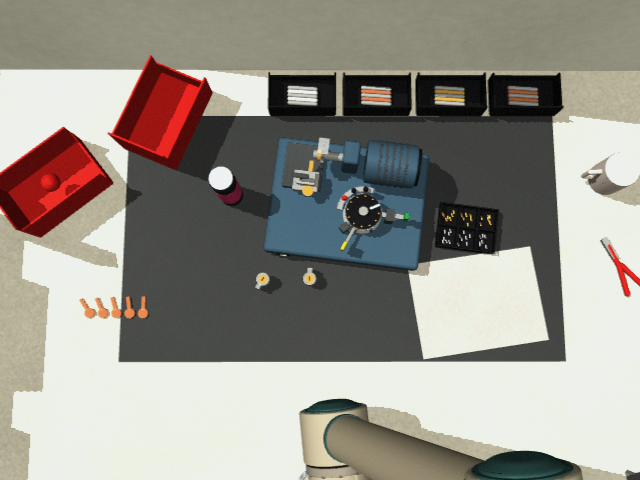

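View pics/side0.png

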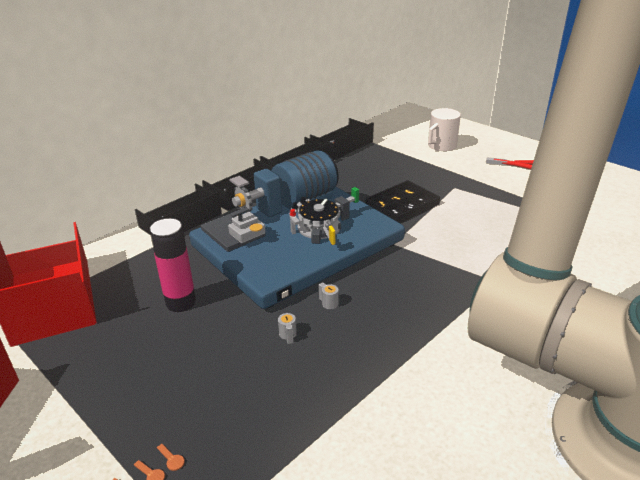

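Top view: the machine is centred near (347,203) with the dial at (363,211), the white line pointing right to (380,206), a red clip at about (345,197), the yellow paddle at (346,241) and the green tab at (407,216). Side view: the red clip is at (293,212), the paddle at (332,236) and the green tab at (355,194).

```bash
cat > h.py <<'E'
from rig import *
import cv2,numpy as np
from scipy.spatial.transform import Rotation as R
def ray(c,u,v,z):
    T=c["camera_from_world"];r=T[:3,:3];o=-r.T@T[:3,3]
    d=r.T@np.linalg.inv(c["mtx"])@[u,v,1]
    return o+d*(z-o[2])/d[2]
def proj(c,P):
    T=c["camera_from_world"];q=c["mtx"]@(T[:3,:3]@P+T[:3,3]);return q[:2]/q[2]
def blob(p,col,box):
    h=cv2.cvtColor(p,cv2.COLOR_RGB2HSV)
    lo,hi={'g':((45,120,40),(80,255,255)),'y':((22,150,80),(34,255,255)),'r':((0,180,80),(6,255,255))}[col]
    m=cv2.inRange(h,lo,hi); k=np.zeros_like(m); x0,y0,x1,y1=box; k[y0:y1,x0:x1]=m[y0:y1,x0:x1]
    n,l,s,c=cv2.connectedComponentsWithStats(k)
    i=1+np.argmax(s[1:,4]); return c[i],s[i]
E
python3 - <<'E'
from h import *
ct,cs=camera_info("top"),camera_info("side")
t,s=np.load("top0.npz"),np.load("side0.npz")
for n,z,bt,bs in(('g',.090,(395,205,420,225),(345,180,370,205)),('y',.09,(335,230,355,252),(322,222,342,250)),('r',.085,(335,190,355,205),(285,203,300,220))):
    a,sa=blob(t['p'],n,bt); b,sb=blob(s['p'],n,bs)
    A=np.linalg.inv
    P=cv2.triangulatePoints(ct["mtx"]@ct["camera_from_world"][:3],cs["mtx"]@cs["camera_from_world"][:3],a,b)[:,0]
    print(n,a,sa,b,sb,np.round(ray(ct,*a,z),4),np.round(P[:3]/P[3],4))
# blue plate outline at top z=.045, by blue mask
h=cv2.cvtColor(t['p'],cv2.COLOR_RGB2HSV); m=cv2.inRange(h,(95,90,40),(115,255,255)); m[:, :255]=0;m[:130]=0;m[285:]=0;m[:,440:]=0
cn=max(cv2.findContours(m,0,1)[0],key=cv2.contourArea)
pts=np.array([ray(ct,*q[0],.045)[:2] for q in cn],np.float32)
print("rect",cv2.minAreaRect(pts),np.round(cv2.boxPoints(cv2.minAreaRect(pts)),4).tolist())
# dial: dark disc ; 3D points in depth
v,u=np.mgrid[180:245,330:400]; 
k=t['p'].max(2)[180:245,330:400]<45
D=t['d'][180:245,330:400]
T=np.linalg.inv(ct["camera_from_world"])
X=np.stack([(u-ct["mtx"][0,2])/606.5*D,(v-ct["mtx"][1,2])/606.5*D,D,np.ones_like(D)],-1)@T.T
kk=k&(X[...,2]>.08)&(X[...,2]<.096)
q=X[kk][:,:2].astype(np.float32);print("dial",len(q),cv2.minEnclosingCircle(q),np.round(np.median(X[kk],0),4))
for n,b in(('top',(250,130,440,285)),):
    c=t['p'][b[1]:b[3],b[0]:b[2],::-1]; cv2.imwrite("pics/crop.png",cv2.resize(c,None,fx=4,fy=3.87,interpolation=cv2.INTER_CUBIC))
E
```

```text
g [406.02325581 216.51162791] [403 213   7   9  43] [355.05434783 193.64130435] [351 187   8  16  92] [ 0.6144 -0.1324  0.09  ] [ 0.6152 -0.133   0.0858]
y [343.42424242 245.63636364] [341 241   6  10  33] [331.56701031 234.55670103] [329 225   6  20  97] [5.523e-01 5.000e-04 9.000e-02] [5.536e-01 1.000e-04 8.020e-02]
r [344.         197.47368421] [342 196   5   5  19] [292.12 212.24] [290 209   5   7  25] [ 0.6567 -0.0015  0.085 ] [ 0.6572 -0.0012  0.084 ]
rect ((0.6634500622749329, -0.010480329394340515), (0.3372594714164734, 0.2783244848251343), 82.8409423828125) [[0.5044000148773193, -0.16050000488758087], [0.7804999947547913, -0.19509999454021454], [0.8224999904632568, 0.13950000703334808], [0.5464000105857849, 0.17419999837875366]]
dial 805 ((0.6429647207260132, -0.06560128182172775), 0.06525866687297821) [ 0.627  -0.0414  0.0873  1.    ]
```

View pics/crop.png

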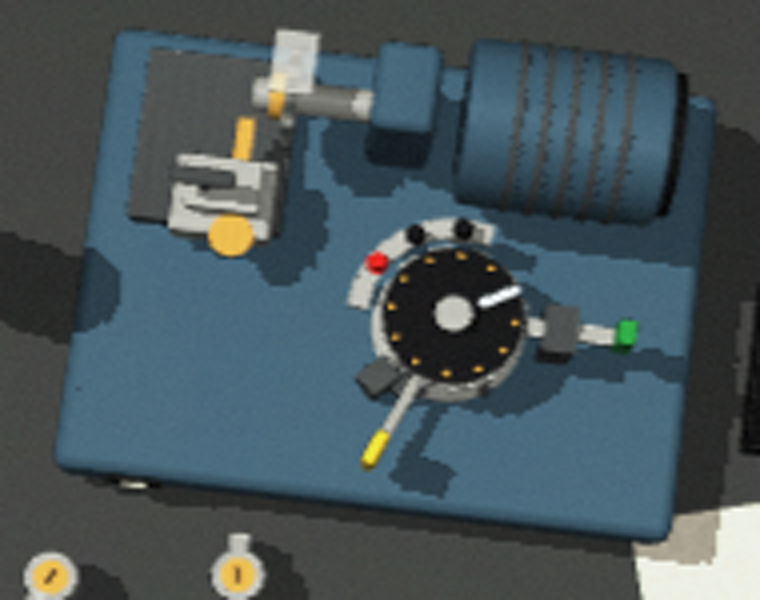

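Crop: red clip at about (376,262) in the crop is the leftmost (60°) of the three clips, so 4 clicks are needed. The white line is at -60° and the pawl housing is at (380,378). Yaw of about -7.2° and axis (0.626,-0.041) agree with the tab, clip and paddle.

```bash
cat >> h.py <<'E'
PSI=np.radians(-7.15); AX=np.array([.6263,-.0414])
MX=np.array([np.cos(PSI),np.sin(PSI)]); MY=np.array([-MX[1],MX[0]])
def m2w(x,y): return AX+x*MX+y*MY      # machine axes about dial axis
def go(xy,z,yaw=None):  # yaw: world deg of tool x
    s=state(); r=R.from_quat(s["tcp_rot"]); M=r.as_matrix()
    d=M.T@(np.array([*xy,z])-s["tool_pos"])*100
    y=np.degrees(np.arctan2(M[1,0],M[0,0])); a=s["tool_pos"][:2]-AX
    print("t %.2f"%s["time_s"],"pos",np.round(s["tool_pos"],4),"yaw %.1f"%y,"F",np.round(s["wrist_force"],2),"shift cm",np.round(d,2),"turnz",None if yaw is None else np.round(-np.radians((yaw-y+180)%360-180),3),"tilt",np.round(M[:2,2],3))
E
python3 - <<'E'
from h import *
go(m2w(0,-.092),.18,82.85)
E
```

```text
t 0.10 pos [ 0.1292 -0.5598  0.2217] yaw 13.0 F [ 0.35 -0.17 -1.61] shift cm [ 56.92 -30.69   4.23] turnz -1.219 tilt [-0.     0.002]
```

Emit:
play_rows:
  plan: [0,0,0,4.74,-2.56,0,0.5,0,0,0,4.74,-2.56,0,0.5,0,0,0,4.74,-2.56,0,0.5,0,0,0,4.74,-2.56,0,0.5,0,0,0,4.74,-2.56,0,0.5,0,0,0,4.74,-2.56,0,0.5,0,0,0,4.74,-2.56,0,0.5,0,0,0,4.74,-2.56,0,0.5,0,0,0,4.74,-2.56,0,0.5,0,0,0,4.74,-2.56,0,0.5,0,0,0,4.74,-2.56,0,0.5,0,0,0,4.74,-2.56,0,0.5]
  squeeze: 8

```text
time_s: 1.6
tool_pos: [0.6154, -0.1317, 0.222]
tcp_rot: [0.994, 0.113, -0.0, 0.0]
wrist_force: [0.4, -0.9, 0.6]
grip_width: 0.502
grip_force: 0.0
```

Emit:
play_rows:
  plan: [0,0,-0.152,0,0,0,0.5,0,0,-0.152,0,0,0,0.5,0,0,-0.152,0,0,0,0.5,0,0,-0.152,0,0,0,0.5,0,0,-0.152,0,0,0,0.5,0,0,-0.152,0,0,0,0.5,0,0,-0.152,0,0,0,0.5,0,0,-0.152,0,0,0,0.5,0,0,0,0,0,0,0.5,0,0,0,0,0,0,0.5]

```text
time_s: 2.85
tool_pos: [0.6143, -0.133, 0.2222]
tcp_rot: [0.752, 0.66, -0.0, -0.0]
wrist_force: [-0.3, -0.2, 0.8]
grip_width: 0.5
grip_force: 0.0
```

Run:
```python
from h import *
go(m2w(0,-.092),.13,82.85); print(state()["grip_width"])
```

```text
t 2.85 pos [ 0.6143 -0.133   0.2222] yaw 82.5 F [-0.31 -0.15  0.84] shift cm [0.04 0.05 9.22] turnz -0.005 tilt [-0.001  0.   ]
0.4996170958709096
```

Emit:
play_rows:
  plan: [0,0,-0.005,0.04,0.05,2.2,0.5,0,0,0,0,0,2.2,0.5,0,0,0,0,0,2.2,0.5,0,0,0,0,0,2.2,0.5,0,0,0,0,0,2.2,0.5,0,0,0,0,0,2.0,0.5,0,0,0,0,0,0,0.5,0,0,0,0,0,0,0.5]

```text
time_s: 3.85
tool_pos: [0.6156, -0.1329, 0.0932]
tcp_rot: [0.749, 0.662, 0.0, 0.001]
wrist_force: [0.3, -0.8, 0.7]
grip_width: 0.5
grip_force: 0.0
```

Emit:
play_rows:
  plan: [0,0,0,0,0,0,0.75,0,0,0,0,0,0,0.85,0,0,0,0,0,0,0.9,0,0,0,0,0,0,0.95,0,0,0,0,0,0,1,0,0,0,0,0,0,1]
  squeeze: 8

```text
time_s: 4.6
tool_pos: [0.6167, -0.133, 0.0928]
tcp_rot: [0.749, 0.662, 0.001, 0.001]
wrist_force: [5.3, 0.1, -1.7]
grip_width: 0.147
grip_force: 8.0
```

Run:
```python
from h import *
go(m2w(0,-.103),.092,82.85); print(state()["grip_width"],state()["grip_force"])
p,d=snapshot("side"); cv2.imwrite("pics/s1.png",cv2.resize(p[130:290,240:440,::-1],None,fx=3.5,fy=3.5))
```

```text
t 4.60 pos [ 0.6167 -0.133   0.0928] yaw 82.9 F [ 5.29  0.05 -1.68] shift cm [-1.09 -0.19  0.08] turnz 0.002 tilt [ 0.003 -0.001]
0.14666739642958543 8.001313582062721
```

View pics/s1.png

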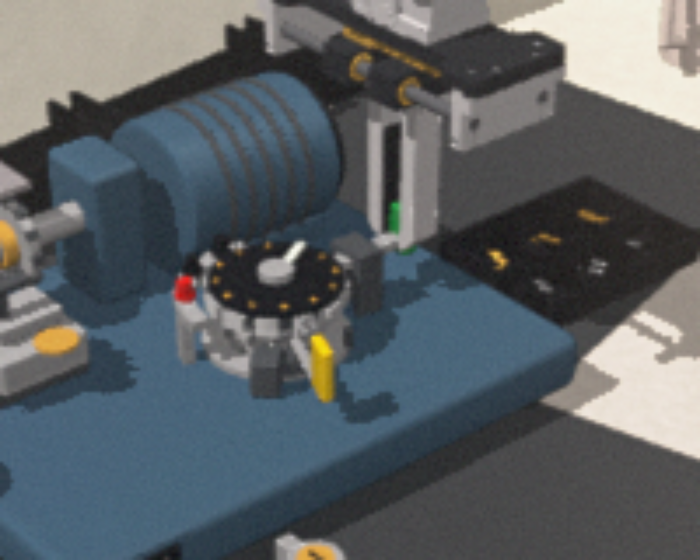

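The fingers hold the green tab, seen at (400,220) in the crop at 13.8 mm width. Now I draw it out along tool -x, with a small lateral relief.

Emit:
play_rows:
  plan: [0,0,0,0,0.1,0,1,0,0,0,-0.2,0,0,1,0,0,0,-0.2,0,0,1,0,0,0,-0.2,0,0,1,0,0,0,-0.2,0,0,1,0,0,0,-0.2,0,0,1,0,0,0,-0.1,0,0,1,0,0,0,0,0,0,1,0,0,0,0,0,0,1,0,0,0,0,0,0,1]

```text
time_s: 5.9
tool_pos: [0.6154, -0.1434, 0.0928]
tcp_rot: [0.749, 0.662, 0.001, 0.0]
wrist_force: [5.0, 1.8, -0.4]
grip_width: 0.149
grip_force: 8.0
```

Run:
```python
from h import *
go(m2w(0,-.103),.092,82.85); print(state()["grip_width"],state()["grip_force"])
p,d=snapshot("top"); c=camera_info("top"); a,s=blob(p,'g',(390,200,425,230)); q=ray(c,*a,.09); print(a,s,(q[:2]-AX)@MX,(q[:2]-AX)@MY)
```

```text
t 5.90 pos [ 0.6154 -0.1434  0.0928] yaw 82.9 F [ 5.04  1.82 -0.37] shift cm [-0.05 -0.19  0.08] turnz 0.002 tilt [0.002 0.001]
0.14868337963283443 8.000028133392334Traceback (most recent call last):
  File "<stdin>", line 3, in <module>
  File "h.py", line 15, in blob
    i=1+np.argmax(s[1:,4]); return c[i],s[i]
        ~~~~~~~~~^^^^^^^^^
    return _wrapfunc(a, 'argmax', axis=axis, out=out, **kwds)
    return bound(*args, **kwds)
ValueError: attempt to get argmax of an empty sequence
```

Emit:
play_rows:
  plan: [0,0,0,0,0,0,0.8,0,0,0,0,0,0,0.6,0,0,0,0,0,0,0.5,0,0,0,0,0,-3,0.5,0,0,0,0,0,-5,0.5,0,0,0,0,0,-2,1,0,0,0,0,0,0,1,0,0,0,0,0,0,1]

```text
time_s: 6.95
tool_pos: [0.6136, -0.1436, 0.1911]
tcp_rot: [0.749, 0.662, -0.001, -0.001]
wrist_force: [-0.1, 1.1, -1.1]
grip_width: 0.217
grip_force: 0.0
```

Run:
```python
from h import *
t=np.radians(136); go(AX+.085*np.array([np.cos(t),np.sin(t)]),.18,46); print(state()["grip_width"])
p,d=snapshot("side"); c=camera_info("side"); a,s=blob(p,'g',(340,175,375,215)); q=ray(c,*a,.086); print(a,s,(q[:2]-AX)@MX,(q[:2]-AX)@MY)
```

```text
t 6.95 pos [ 0.6136 -0.1436  0.1911] yaw 83.0 F [-0.06  1.09 -1.09] shift cm [15.4  -6.78  1.13] turnz 0.645 tilt [-0.003  0.001]
0.21652256244211843
[358.86516854 192.19101124] [355 186   8  15  89] -0.00044692429904817144 -0.10177354714878166
```

Lock is out (tab at machine y about -0.137). Next, the lever.

Emit:
play_rows:
  plan: [0,0,0,3.85,-1.7,0,1,0,0,0,3.85,-1.7,0,1,0,0,0,3.85,-1.7,0,1,0,0,0,3.85,-1.7,0,1,0,0,0.161,0,0,0,1,0,0,0.161,0,0,0,1,0,0,0.161,0,0,0,1,0,0,0.161,0,0,0,1,0,0,0,0,0,0,1,0,0,0,0,0,0,1]

```text
time_s: 8.25
tool_pos: [0.5656, 0.0174, 0.1916]
tcp_rot: [0.92, 0.392, -0.001, -0.0]
wrist_force: [-0.6, 0.2, -1.1]
grip_width: 0.01
grip_force: 0.0
```

Run:
```python
from h import *
t=np.radians(136); go(AX+.085*np.array([np.cos(t),np.sin(t)]),.089,46); print(state()["grip_width"])
```

```text
t 8.25 pos [0.5656 0.0174 0.1916] yaw 46.2 F [-0.62  0.24 -1.07] shift cm [-0.   -0.03 10.26] turnz 0.003 tilt [-0.002  0.   ]
0.010090292532126675
```

```bash
cat >> h.py <<'E'
def arc():
    s=state(); M=R.from_quat(s["tcp_rot"]).as_matrix(); a=s["tool_pos"][:2]-AX; t=np.arctan2(a[1],a[0])%(2*np.pi)
    F=s["wrist_force"]; tg=np.array([-np.sin(t),np.cos(t)]); y=np.degrees(np.arctan2(M[1,0],M[0,0]))
    print("t %.2f th %.2f r %.4f z %.4f yawerr %.1f Ftan %.2f F"%(s["time_s"],np.degrees(t),np.hypot(*a),s["tool_pos"][2],y-(np.degrees(t)-90),-F[:2]@tg),np.round(F,1))
def line(n="top"):
    p,_=snapshot(n); c=camera_info(n); o=[]
    for k in range(0,360,2):
        u=np.array([np.cos(np.radians(k)+PSI),np.sin(np.radians(k)+PSI)])
        o.append(np.mean([p[int(round(q[1])),int(round(q[0]))].min() for q in (proj(c,[*(AX+r*u),.088]) for r in(.022,.026,.030,.034))]))
    o=np.array(o); k=np.argmax(o); print(n,"line deg",2*k,"bright",round(o[k]),"next",round(np.median(o)))
E
echo
```

Emit:
play_rows:
  plan: [0,0,0,0,0,2.5,1,0,0,0,0,0,2.5,1,0,0,0,0,0,2.5,1,0,0,0,0,0,2.0,1,0,0,0,0,0,0.7,1,0,0,0,0,0,0,1,0,0,-0.08727,-0.74,0.03,0,1,0,0,0,0,0,0,1,0,0,0,0,0,0,1]

```text
time_s: 9.38
tool_pos: [0.5619, 0.0119, 0.0913]
tcp_rot: [0.903, 0.43, 0.001, 0.001]
wrist_force: [1.4, 0.6, -0.2]
grip_width: 0.005
grip_force: 0.3
```

Run:
```python
from h import *
arc(); line("top"); line("side")
p,d=snapshot("side"); cv2.imwrite("pics/s2.png",cv2.resize(p[130:290,240:440,::-1],None,fx=3.5,fy=3.5))
```

```text
t 9.38 th 140.39 r 0.0836 z 0.0913 yawerr 0.6 Ftan 1.36 F [ 1.4  0.6 -0.2]
top line deg 64 bright 175 next 158
side line deg 0 bright 145 next 118
```

View pics/s2.png

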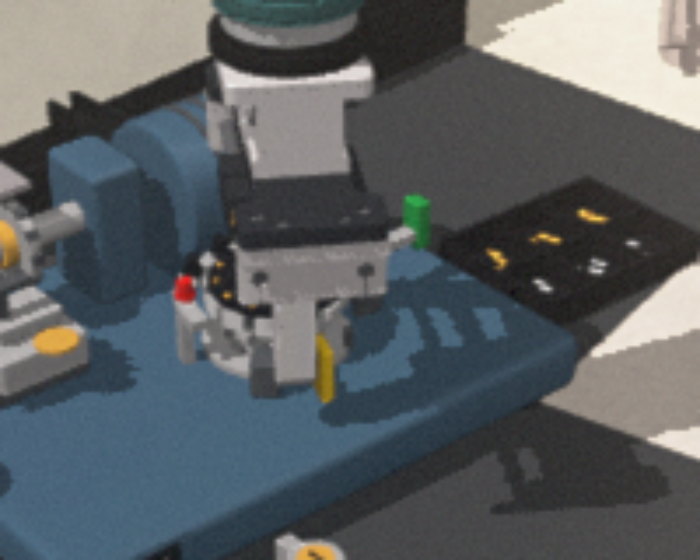

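Picture: closed finger at (300,330) just beside the yellow paddle (325,370), about to touch; lock tab (418,220) out. Now pushing along the arc in 3° steps (no stop possible before 30°).

Emit:
play_rows:
  plan: [0,0,-0.0524,-0.445,0.01,0,1,0,0,0,0,0,0,1]

```text
time_s: 9.78
tool_pos: [0.5592, 0.0088, 0.0909]
tcp_rot: [0.891, 0.454, 0.001, 0.0]
wrist_force: [2.0, 2.1, 0.9]
grip_width: 0.011
grip_force: 1.4
```

Emit:
play_rows:
  plan: [0,0,-0.0524,-0.445,0.01,0,1,0,0,0,0,0,0,1]

```text
time_s: 10.02
tool_pos: [0.5565, 0.0049, 0.0908]
tcp_rot: [0.879, 0.477, 0.001, 0.0]
wrist_force: [1.3, 2.0, 3.2]
grip_width: 0.009
grip_force: 1.4
```

Emit:
play_rows:
  plan: [0,0,-0.0524,-0.445,0.01,0,1,0,0,0,0,0,0,1]

```text
time_s: 10.28
tool_pos: [0.554, 0.001, 0.0907]
tcp_rot: [0.866, 0.5, 0.0, 0.0]
wrist_force: [1.7, 2.2, 2.1]
grip_width: 0.003
grip_force: 1.4
```

Emit:
play_rows:
  plan: [0,0,-0.0524,-0.445,0.01,0,1,0,0,0,0,0,0,1]

```text
time_s: 10.52
tool_pos: [0.5518, -0.003, 0.0906]
tcp_rot: [0.853, 0.522, 0.0, 0.0]
wrist_force: [1.8, 2.6, 2.7]
grip_width: 0.005
grip_force: 1.4
```

Emit:
play_rows:
  plan: [0,0,-0.0524,-0.445,0.01,0,1,0,0,0,0,0,0,1]

```text
time_s: 10.78
tool_pos: [0.5498, -0.007, 0.0906]
tcp_rot: [0.839, 0.544, 0.0, 0.0]
wrist_force: [0.5, 2.4, 2.4]
grip_width: 0.007
grip_force: 1.5
```

Emit:
play_rows:
  plan: [0,0,-0.0524,-0.445,0.01,0,1,0,0,0,0,0,0,1]

```text
time_s: 11.02
tool_pos: [0.5481, -0.011, 0.0905]
tcp_rot: [0.824, 0.566, 0.0, 0.0]
wrist_force: [3.2, 3.8, 1.8]
grip_width: 0.001
grip_force: 1.7
```

Run:
```python
from h import *
arc()
```

```text
t 11.03 th 158.78 r 0.0839 z 0.0905 yawerr 0.2 Ftan 4.73 F [3.2 3.8 1.8]
```

Emit:
play_rows:
  plan: [0,0,-0.0524,-0.445,0.01,0,1,0,0,0,0,0,0,1]

```text
time_s: 11.28
tool_pos: [0.5467, -0.0143, 0.0906]
tcp_rot: [0.809, 0.587, 0.001, -0.0]
wrist_force: [2.4, 4.5, 2.4]
grip_width: 0.006
grip_force: 2.9
```

Emit:
play_rows:
  plan: [0,0,-0.0524,-0.445,0.01,0,1,0,0,0,0,0,0,1]

```text
time_s: 11.52
tool_pos: [0.5454, -0.0184, 0.0906]
tcp_rot: [0.794, 0.608, 0.001, -0.001]
wrist_force: [2.6, 5.0, 3.0]
grip_width: 0.001
grip_force: 2.9
```

Emit:
play_rows:
  plan: [0,0,-0.0524,-0.445,0.01,0,1,0,0,0,0,0,0,1]

```text
time_s: 11.78
tool_pos: [0.5442, -0.0231, 0.0905]
tcp_rot: [0.778, 0.629, 0.001, -0.0]
wrist_force: [2.2, 5.3, 2.9]
grip_width: 0.006
grip_force: 2.6
```

Run:
```python
from h import *
arc();line("side");line("top")
for n in("side","top"):
    p,d=snapshot(n); cv2.imwrite(f"pics/{n}3.png",p[:,:,::-1])
p=cv2.imread("pics/side3.png")[170:270,260:385];q=cv2.imread("pics/top3.png")[165:265,300:425]
cv2.imwrite("pics/c3.png",cv2.resize(np.hstack([p,q]),None,fx=3.2,fy=3.2))
```

```text
t 11.78 th 167.41 r 0.0842 z 0.0905 yawerr 0.5 Ftan 5.61 F [2.2 5.3 2.9]
side line deg 306 bright 240 next 39
top line deg 246 bright 176 next 164
```

View pics/c3.png

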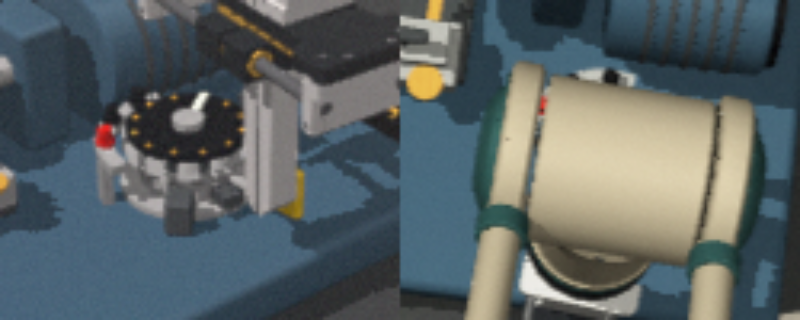

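The side view shows the dial clearly with its white line at (200,100), now turned to about -54°; the finger is on the paddle. Side tracking works.

Emit:
play_rows:
  plan: [0,0,-0.0524,-0.445,0.01,0,1,0,0,0,0,0,0,1]

```text
time_s: 12.22
tool_pos: [0.5433, -0.0269, 0.0906]
tcp_rot: [0.761, 0.649, 0.001, -0.001]
wrist_force: [2.2, 5.6, 3.3]
grip_width: 0.003
grip_force: 3.2
```

Emit:
play_rows:
  plan: [0,0,-0.0524,-0.445,0.01,0,1,0,0,0,0,0,0,1]

```text
time_s: 12.48
tool_pos: [0.5426, -0.0321, 0.0905]
tcp_rot: [0.743, 0.669, 0.0, -0.0]
wrist_force: [1.6, 4.7, 3.4]
grip_width: 0.004
grip_force: 2.3
```

Emit:
play_rows:
  plan: [0,0,-0.0524,-0.445,0.01,0,1,0,0,0,0,0,0,1]

```text
time_s: 12.72
tool_pos: [0.5421, -0.0366, 0.0905]
tcp_rot: [0.726, 0.688, 0.0, -0.0]
wrist_force: [2.3, 4.8, 2.0]
grip_width: 0.003
grip_force: 2.4
```

```bash
cat >> h.py <<'E'
def line(n="side"):
    p,_=snapshot(n); c=camera_info(n); g=cv2.GaussianBlur(p.min(2).astype(np.float32),(3,3),0.6)
    k=np.arange(-90,110,.5)
    P=np.array([[proj(c,[*(AX+r*np.array([np.cos(np.radians(a)+PSI),np.sin(np.radians(a)+PSI)])),.088]) for r in np.linspace(.02,.034,8)] for a in k],np.float32)
    o=cv2.remap(g,P[...,0],P[...,1],cv2.INTER_LINEAR).mean(1); i=np.argmax(o); s=abs(k-k[i])<14; w=np.clip(o[s]-.5*o[i],0,None)
    print("line deg %.1f bright %d med %d"%((k[s]*w).sum()/w.sum(),o[i],np.median(o)))
E
python3 - <<'E'
from h import *
arc();line()
E
```

```text
t 12.72 th 176.71 r 0.0843 z 0.0905 yawerr 0.2 Ftan 4.88 F [2.3 4.8 2. ]
line deg -42.3 bright 216 med 40
```

Emit:
play_rows:
  plan: [0,0,-0.0524,-0.445,0.01,0,1,0,0,0,0,0,0,1]

```text
time_s: 13.02
tool_pos: [0.5419, -0.041, 0.0904]
tcp_rot: [0.707, 0.707, 0.0, -0.0]
wrist_force: [1.5, 5.3, 2.3]
grip_width: 0.003
grip_force: 2.4
```

Emit:
play_rows:
  plan: [0,0,-0.035,-0.3,0.01,0,1,0,0,0,0,0,0,1]

```text
time_s: 13.28
tool_pos: [0.5418, -0.0444, 0.0903]
tcp_rot: [0.695, 0.719, -0.0, -0.0]
wrist_force: [1.1, 3.9, 2.9]
grip_width: 0.001
grip_force: 1.8
```

Run:
```python
from h import *
arc();line()
```

```text
t 13.28 th 182.05 r 0.0846 z 0.0903 yawerr -0.1 Ftan 3.89 F [1.1 3.9 2.9]
line deg -34.4 bright 217 med 38
```

Emit:
play_rows:
  plan: [0,0,-0.0175,-0.15,0,0,1,0,0,0,0,0,0,1]

```text
time_s: 13.58
tool_pos: [0.5418, -0.0461, 0.0903]
tcp_rot: [0.688, 0.726, -0.0, -0.0]
wrist_force: [1.0, 4.2, 2.4]
grip_width: 0.006
grip_force: 1.8
```

Run:
```python
from h import *
arc();line()
```

```text
t 13.57 th 183.21 r 0.0846 z 0.0903 yawerr -0.1 Ftan 4.10 F [1.  4.2 2.4]
line deg -29.4 bright 216 med 38
```

Emit:
play_rows:
  plan: [0,0,-0.0117,-0.1,0,0,1,0,0,0,0,0,0,1]

```text
time_s: 13.88
tool_pos: [0.5419, -0.0471, 0.0903]
tcp_rot: [0.684, 0.73, -0.0, -0.0]
wrist_force: [-0.2, 4.2, 2.2]
grip_width: 0.009
grip_force: 2.0
```

Run:
```python
from h import *
arc();line()
```

```text
t 13.88 th 183.83 r 0.0846 z 0.0903 yawerr -0.1 Ftan 4.23 F [-0.2  4.2  2.2]
line deg -29.0 bright 219 med 38
```

Clicked: the dial holds at -29° while the lever moves on. I let the lever spring back.

Emit:
play_rows:
  plan: [0,0,0.096,0.815,0.04,0,1,0,0,0.096,0.815,0.04,0,1,0,0,0.096,0.815,0.04,0,1,0,0,0.096,0.815,0.04,0,1,0,0,0.096,0.815,0.04,0,1,0,0,0.096,0.815,0.04,0,1,0,0,0.096,0.815,0.04,0,1,0,0,0.096,0.815,0.04,0,1,0,0,0.0524,0.445,0.01,0,1,0,0,0,0,0,0,1,0,0,0,0,0,0,1]

```text
time_s: 15.3
tool_pos: [0.5649, 0.016, 0.0902]
tcp_rot: [0.918, 0.397, -0.001, 0.0]
wrist_force: [-0.2, -0.6, 0.6]
grip_width: 0.004
grip_force: 0.0
```

Run:
```python
from h import *
arc();line()
p,_=snapshot("side");c=camera_info("side")
a,s=blob(p,'y',(310,215,370,260)); print(a,s)
```

```text
t 15.30 th 136.97 r 0.0841 z 0.0902 yawerr -0.2 Ftan -0.55 F [-0.2 -0.6  0.6]
line deg 21.5 bright 136 med 113
[331.70786517 234.66292135] [329 226   6  19  89]
```

Lever is back at rest (paddle at its original pixel). Second stroke.

Emit:
play_rows:
  plan: [0,0,-0.096,-0.815,0.04,0,1,0,0,-0.096,-0.815,0.04,0,1,0,0,-0.096,-0.815,0.04,0,1,0,0,-0.096,-0.815,0.04,0,1,0,0,-0.096,-0.815,0.04,0,1,0,0,-0.096,-0.815,0.04,0,1,0,0,-0.096,-0.815,0.04,0,1,0,0,-0.07,-0.595,0.02,0,1,0,0,0,0,0,0,1,0,0,0,0,0,0,1]

```text
time_s: 16.65
tool_pos: [0.5421, -0.0397, 0.0904]
tcp_rot: [0.712, 0.702, 0.0, -0.0]
wrist_force: [1.0, 4.9, 0.0]
grip_width: 0.005
grip_force: 2.4
```

Run:
```python
from h import *
arc();line()
```

```text
t 16.65 th 178.87 r 0.0843 z 0.0904 yawerr 0.4 Ftan 4.96 F [1.  4.9 0. ]
line deg -10.5 bright 217 med 40
```

Emit:
play_rows:
  plan: [0,0,-0.017,-0.15,0,0,1,0,0,-0.017,-0.15,0,0,1,0,0,-0.017,-0.15,0,0,1,0,0,-0.017,-0.15,0,0,1,0,0,-0.014,-0.12,0,0,1,0,0,0,0,0,0,1,0,0,0,0,0,0,1]

```text
time_s: 17.58
tool_pos: [0.5423, -0.0479, 0.0904]
tcp_rot: [0.682, 0.731, -0.0, 0.0]
wrist_force: [0.3, 2.6, -0.7]
grip_width: 0.002
grip_force: 1.6
```

Run:
```python
from h import *
arc();line()
```

```text
t 17.57 th 184.44 r 0.0842 z 0.0904 yawerr -0.5 Ftan 2.55 F [ 0.3  2.6 -0.7]
line deg 0.0 bright 210 med 39
```

Emit:
play_rows:
  plan: [0,0,0.096,0.815,0.04,0,1,0,0,0.096,0.815,0.04,0,1,0,0,0.096,0.815,0.04,0,1,0,0,0.096,0.815,0.04,0,1,0,0,0.096,0.815,0.04,0,1,0,0,0.096,0.815,0.04,0,1,0,0,0.096,0.815,0.04,0,1,0,0,0.096,0.815,0.04,0,1,0,0,0.06,0.505,0.02,0,1,0,0,0,0,0,0,1,0,0,0,0,0,0,1]

```text
time_s: 19.0
tool_pos: [0.5654, 0.0159, 0.0904]
tcp_rot: [0.919, 0.395, -0.0, 0.001]
wrist_force: [0.2, 0.1, -0.1]
grip_width: 0.003
grip_force: 0.0
```

Run:
```python
from h import *
arc();print(blob(snapshot("side")[0],'y',(310,215,370,260))[0])
```

```text
t 19.00 th 136.73 r 0.0837 z 0.0904 yawerr -0.1 Ftan 0.19 F [ 0.2  0.1 -0.1]
[331.77906977 234.59302326]
```

Emit:
play_rows:
  plan: [0,0,-0.096,-0.815,0.03,0,1,0,0,-0.096,-0.815,0.03,0,1,0,0,-0.096,-0.815,0.03,0,1,0,0,-0.096,-0.815,0.04,0,1,0,0,-0.096,-0.815,0.04,0,1,0,0,-0.096,-0.815,0.04,0,1,0,0,-0.096,-0.815,0.04,0,1,0,0,-0.07,-0.595,0.02,0,1,0,0,0,0,0,0,1,0,0,0,0,0,0,1]

```text
time_s: 20.3
tool_pos: [0.5423, -0.0396, 0.0905]
tcp_rot: [0.713, 0.701, 0.001, -0.0]
wrist_force: [2.0, 4.0, 0.1]
grip_width: 0.003
grip_force: 2.4
```

Emit:
play_rows:
  plan: [0,0,-0.017,-0.15,0,0,1,0,0,-0.017,-0.15,0,0,1,0,0,-0.017,-0.15,0,0,1,0,0,-0.017,-0.15,0,0,1,0,0,-0.014,-0.12,0,0,1,0,0,0,0,0,0,1,0,0,0,0,0,0,1]

```text
time_s: 21.18
tool_pos: [0.5424, -0.0475, 0.0905]
tcp_rot: [0.684, 0.73, 0.0, 0.0]
wrist_force: [2.0, 3.2, -0.8]
grip_width: -0.0
grip_force: 1.9
```

Run:
```python
from h import *
arc();line()
```

```text
t 21.18 th 184.19 r 0.0841 z 0.0905 yawerr -0.5 Ftan 3.08 F [ 2.   3.2 -0.8]
line deg 29.7 bright 195 med 41
```

Third click: 30°. Return, then the fourth.

Emit:
play_rows:
  plan: [0,0,0.096,0.815,0.04,0,1,0,0,0.096,0.815,0.04,0,1,0,0,0.096,0.815,0.04,0,1,0,0,0.096,0.815,0.03,0,1,0,0,0.096,0.815,0.03,0,1,0,0,0.096,0.815,0.03,0,1,0,0,0.096,0.815,0.03,0,1,0,0,0.096,0.815,0.03,0,1,0,0,0.06,0.505,0.02,0,1,0,0,0,0,0,0,1,0,0,0,0,0,0,1]

```text
time_s: 22.6
tool_pos: [0.5646, 0.0161, 0.0903]
tcp_rot: [0.919, 0.394, -0.001, 0.0]
wrist_force: [0.7, 0.5, 0.1]
grip_width: 0.0
grip_force: 0.0
```

Run:
```python
from h import *
arc();print(blob(snapshot("side")[0],'y',(310,215,370,260))[0])
```

```text
t 22.60 th 137.03 r 0.0844 z 0.0903 yawerr -0.7 Ftan 0.84 F [0.7 0.5 0.1]
[331.80232558 234.70930233]
```

Emit:
play_rows:
  plan: [0,0,-0.096,-0.815,0.04,0,1,0,0,-0.096,-0.815,0.04,0,1,0,0,-0.096,-0.815,0.04,0,1,0,0,-0.096,-0.815,0.04,0,1,0,0,-0.096,-0.815,0.04,0,1,0,0,-0.096,-0.815,0.04,0,1,0,0,-0.096,-0.815,0.04,0,1,0,0,-0.07,-0.595,0.02,0,1,0,0,0,0,0,0,1,0,0,0,0,0,0,1]

```text
time_s: 23.9
tool_pos: [0.5417, -0.0388, 0.0905]
tcp_rot: [0.715, 0.699, 0.001, -0.001]
wrist_force: [1.3, 5.2, 0.4]
grip_width: 0.006
grip_force: 2.8
```

Emit:
play_rows:
  plan: [0,0,-0.017,-0.15,0,0,1,0,0,-0.017,-0.15,0,0,1,0,0,-0.017,-0.15,0,0,1,0,0,-0.017,-0.15,0,0,1,0,0,-0.01,-0.09,0,0,1,0,0,0,0,0,0,1,0,0,0,0,0,0,1]

```text
time_s: 24.78
tool_pos: [0.5418, -0.0469, 0.0905]
tcp_rot: [0.687, 0.727, 0.0, 0.0]
wrist_force: [1.4, 4.0, -1.2]
grip_width: 0.004
grip_force: 1.9
```

Run:
```python
from h import *
arc();line()
```

```text
t 24.77 th 183.76 r 0.0847 z 0.0905 yawerr -0.5 Ftan 3.93 F [ 1.4  4.  -1.2]
line deg 58.2 bright 194 med 41
```

Emit:
play_rows:
  plan: [0,0,-0.008,-0.07,0,0,1,0,0,0,0,0,0,1]

```text
time_s: 25.08
tool_pos: [0.5418, -0.0477, 0.0905]
tcp_rot: [0.684, 0.73, 0.0, 0.0]
wrist_force: [1.2, 4.2, -0.8]
grip_width: 0.006
grip_force: 2.0
```

Run:
```python
from h import *
arc();line()
```

```text
t 25.07 th 184.24 r 0.0847 z 0.0905 yawerr -0.5 Ftan 4.09 F [ 1.2  4.2 -0.8]
line deg 58.8 bright 192 med 41
```

Emit:
play_rows:
  plan: [0,0,0.096,0.815,0.04,0,1,0,0,0.096,0.815,0.04,0,1,0,0,0.096,0.815,0.04,0,1,0,0,0.096,0.815,0.03,0,1,0,0,0.096,0.815,0.03,0,1,0,0,0.096,0.815,0.03,0,1,0,0,0.096,0.815,0.03,0,1,0,0,0.096,0.815,0.03,0,1,0,0,0.06,0.505,0.02,0,1,0,0,0,0,0,0,1,0,0,0,0,0,-5,1,0,0,0,0,0,-5,1]

```text
time_s: 26.62
tool_pos: [0.5637, 0.0156, 0.1909]
tcp_rot: [0.919, 0.394, -0.002, 0.0]
wrist_force: [0.4, 0.0, 0.3]
grip_width: 0.007
grip_force: 0.0
```

Run:
```python
from h import *
go(m2w(0,-.131),.19,82.85);line(); print(blob(snapshot("side")[0],'y',(310,215,370,260))[0])
```

```text
t 26.62 pos [0.5637 0.0156 0.1909] yaw 46.4 F [0.39 0.02 0.32] shift cm [-10.33  16.25   0.12] turnz -0.637 tilt [-0.003 -0.002]
line deg 58.8 bright 192 med 41
[331.54081633 234.57142857]
```

Dial holds at the clip with the lever at rest. Over to the outer side of the lock tab.

Emit:
play_rows:
  plan: [0,0,0,-2.58,4.06,0,1,0,0,0,-2.58,4.06,0,1,0,0,0,-2.58,4.06,0,1,0,0,0,-2.58,4.06,0,1,0,0,-0.159,0,0,0,1,0,0,-0.159,0,0,0,1,0,0,-0.159,0,0,0,1,0,0,-0.159,0,0,0,1,0,0,0,0,0,0,1,0,0,0,0,0,0,1]

```text
time_s: 27.98
tool_pos: [0.6103, -0.1704, 0.19]
tcp_rot: [0.751, 0.66, -0.001, -0.0]
wrist_force: [0.3, 0.7, -0.7]
grip_width: 0.004
grip_force: 0.0
```

Run:
```python
from h import *
go(m2w(0,-.131),.092,82.85);line()
```

```text
t 27.98 pos [ 0.6103 -0.1704  0.19  ] yaw 82.6 F [ 0.28  0.69 -0.68] shift cm [-0.1  -0.01  9.8 ] turnz -0.004 tilt [-0.001 -0.   ]
line deg 58.9 bright 192 med 40
```

Emit:
play_rows:
  plan: [0,0,-0.004,-0.1,0,2.5,1,0,0,0,0,0,2.5,1,0,0,0,0,0,2.5,1,0,0,0,0,0,2.2,1,0,0,0,0,0,0,1,0,0,0,0.6,0,0,1,0,0,0,0.4,0,0,1,0,0,0,0.3,0,0,1,0,0,0,0.3,0,0,1,0,0,0,0,0,0,1]

```text
time_s: 29.28
tool_pos: [0.6131, -0.1556, 0.0941]
tcp_rot: [0.749, 0.662, 0.0, 0.001]
wrist_force: [0.2, -1.9, 1.5]
grip_width: 0.007
grip_force: 1.0
```

Emit:
play_rows:
  plan: [0,0,0,0.2,0,0,1,0,0,0,0.2,0,0,1,0,0,0,0,0,0,1]

```text
time_s: 29.65
tool_pos: [0.6134, -0.1512, 0.0935]
tcp_rot: [0.749, 0.662, 0.0, 0.0]
wrist_force: [0.8, -1.9, 2.3]
grip_width: 0.007
grip_force: 1.1
```

```bash
cat >> h.py <<'E'
def tab():
    for n,b in(("side",(340,175,375,215)),("top",(390,200,425,230))):
        try:
            a,s=blob(snapshot(n)[0],'g',b); q=ray(camera_info(n),*a,.086 if n=="side" else .09); print(n,"tab y",round((q[:2]-AX)@MY,4),"area",s[4])
        except ValueError: print(n,"hidden")
E
python3 - <<'E'
from h import *
go(m2w(0,-.106),.092,82.85);line();tab()
E
```

```text
t 29.65 pos [ 0.6134 -0.1512  0.0935] yaw 83.0 F [ 0.8  -1.89  2.3 ] shift cm [ 0.46 -0.09  0.15] turnz 0.002 tilt [ 0.001 -0.   ]
line deg 58.8 bright 192 med 40
side tab y -0.0951 area 81
top hidden
```

Emit:
play_rows:
  plan: [0,0,0,0.2,0,0,1,0,0,0,0,0,0,1]

```text
time_s: 30.05
tool_pos: [0.6135, -0.1491, 0.0934]
tcp_rot: [0.749, 0.662, 0.0, 0.0]
wrist_force: [0.7, -2.6, 0.4]
grip_width: 0.007
grip_force: 1.1
```

Emit:
play_rows:
  plan: [0,0,0,0.15,0,0,1,0,0,0,0,0,0,1]

```text
time_s: 30.3
tool_pos: [0.6136, -0.1479, 0.0934]
tcp_rot: [0.749, 0.662, -0.0, 0.0]
wrist_force: [1.3, -3.3, 0.3]
grip_width: 0.005
grip_force: 1.5
```

Run:
```python
from h import *
go(m2w(0,-.106),.092,82.85);line();tab()
```

```text
t 30.30 pos [ 0.6136 -0.1479  0.0934] yaw 83.0 F [ 1.3  -3.29  0.27] shift cm [ 0.13 -0.07  0.14] turnz 0.002 tilt [ 0. -0.]
line deg 58.8 bright 192 med 40
side tab y -0.0915 area 85
top hidden
```

Emit:
play_rows:
  plan: [0,0,0,0.1,0,0,1,0,0,0,0,0,0,1]

```text
time_s: 30.7
tool_pos: [0.6137, -0.1478, 0.0935]
tcp_rot: [0.749, 0.663, -0.001, 0.001]
wrist_force: [1.0, -5.9, 1.0]
grip_width: 0.003
grip_force: 2.7
```

Emit:
play_rows:
  plan: [0,0,0,0.1,0,0,1,0,0,0,0,0,0,1]

```text
time_s: 30.95
tool_pos: [0.6137, -0.1477, 0.0935]
tcp_rot: [0.749, 0.663, -0.001, 0.001]
wrist_force: [-0.2, -6.6, 0.2]
grip_width: 0.005
grip_force: 3.7
```

Run:
```python
from h import *
go(m2w(0,-.106),.092,82.85);line();tab()
a,s=blob(np.load("side0.npz")['p'],'g',(340,175,375,215));q=ray(camera_info("side"),*a,.086);print("start",(q[:2]-AX)@MY)
```

```text
t 30.95 pos [ 0.6137 -0.1477  0.0935] yaw 83.0 F [-0.2  -6.63  0.2 ] shift cm [ 0.11 -0.07  0.15] turnz 0.003 tilt [-0.    -0.004]
line deg 58.8 bright 192 med 41
side tab y -0.091 area 86
top hidden
start -0.09209319653944577
```

The lock is against its home stop: the push rises with no further motion, and the tab is back at its start position. Retreat.

Emit:
play_rows:
  plan: [0,0,0,-1,0,0,1,0,0,0,-1,0,0,1,0,0,0,-1,0,0,1,0,0,0,0,0,-4,1,0,0,0,0,0,-5,1,0,0,0,-5,0,0,1,0,0,0,-5,0,0,1,0,0,0,-5,0,0,1,0,0,0,0,0,0,1,0,0,0,0,0,0,1]

```text
time_s: 32.35
tool_pos: [0.5915, -0.324, 0.1831]
tcp_rot: [0.749, 0.662, 0.0, -0.001]
wrist_force: [0.0, 0.1, -0.0]
grip_width: 0.007
grip_force: 0.0
```

Run:
```python
from h import *
line();tab()
p,_=snapshot("top"); cv2.imwrite("pics/end.png",cv2.resize(p[120:300,200:510,::-1],None,fx=2.5,fy=2.5))
```

```text
line deg 58.8 bright 192 med 41
side tab y -0.092 area 94
top tab y -0.0918 area 42
```

View pics/end.png

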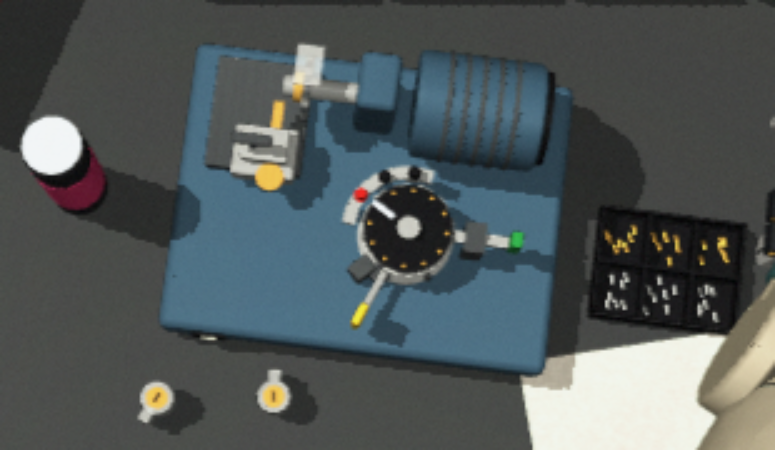

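The line at (383,208) points at the red clip at (361,195). The lock tab (517,240) is home, the lever is at rest and everything around the machine is in place.

```bash
python3 -c "
from rig import *
print(hand_in())"
```

```text
the job is handed in; nothing more can be done
None
```

The job is handed in with no verdict shown: the dial clicked four notches to the red clip, the lock is home against its stop, and the lever is released and back at rest, though I stopped each stroke just past its click and did not press to the lever's end stop.

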